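Close the parts tray and shut the tool box

TASK

Get the open tool box ready to be carried off: push the upright cover of its parts tray over until it lies flat on the tray, so that the nuts and bolt stay in, and only then swing the box's lid over and press it fully shut. Nothing needs to be gripped, fingertip pushes are enough: the box is not to be lifted or shifted, the fasteners stay in the tray, and the cup, the spanner and the magnet stay where they are.

Things in the scene. Friction and masses are not known exactly. Their poses are not given: they have to be found in the camera images.
- toolbox: Red steel tool box, 150 (x) x 300 (y) mm, body 85 mm high, 121 mm with the lid shut; about 3.6 kg, loose on the job. Origin: centre of its underside; +x points to its back, away from the robot; y along its length; z up. Front wall at x -76. A bare sheet-metal parts tray is built into its front right corner (x -73 to +1, y -147 to -35, rim at z 80, floor at z 46 mm); tools lie in the rest.
- tray_cover (a joint): Angle a of the tray's cover, a bare metal sheet 2 mm thick, 106 mm long in y, 74 mm from hinge to free edge. 0 = flat on the tray, about 1.6 = standing up at the front wall, stop at 1.83; it shuts away from the robot. A friction hinge: it stays where it is left; 1 to 3 N at the edge move it. While it stands up, the lid cannot pass it.
- cover_hinge (a point): Middle of the cover's hinge line, on the box at x -69.5, y -91, z 82.5 mm, along the box's y. A point of the cover r from this line lies r cos a behind it (box +x) and r sin a above it, a being the cover's angle.
- cover_edge (a point): Middle of the cover's free edge, 74 mm from its hinge, on the face that is on top when the cover lies flat (toward the robot while it stands). A thumb tab, 34 mm wide, sticks out 8 mm further here.
- toolbox_lid (a joint): Angle b of the box's lid (154 x 304 x 35 mm, hollow): 0 = shut, about 1.6 = standing up at the back, stop at 1.745; it shuts toward the robot, over the cover. A stiff friction hinge: the lid stays at whatever angle it is left; up to about 8 N near its free edge move it. A carry handle, 120 mm long in y and 30 mm high, stands on the middle of its outer face, 70 to 86 mm from the hinge line.
- lid_hinge (a point): Middle of the lid's hinge line, on the box at x +77.8, y 0, z 88 mm, along the box's y. The lid's flat outer face lies 33 mm off this line: a point of that face at distance r along the lid lies, in box axes, at x = -r cos b + 33 sin b, z = r sin b + 33 cos b mm from here (free edge: r = 154 mm), b being the lid's angle.
- lid_edge (a point): Middle of the lid's free edge, on its outer face (top face when shut; the face away from the robot while the lid stands).
- nut_m12_1: M12 nut, 22x19x10 mm, lying loose in the tray; origin at the centre of its underside.
- nut_m12_2: M12 nut like the first, loose in the tray.
- bolt_m12_1: M12 x 50 bolt, 19x55x22 mm, lying loose in the tray; origin at the centre of its underside.
- steel_cup: White enamel cup, 69 mm across, 91 mm high, standing loose beside the box at its left end; origin at the centre of its underside. Leave it alone.
- spanner: Combination spanner, 37x176x5 mm, lying loose just in front of the box; origin at the centre of its underside. Leave it alone.
- magnet: Welding magnet, a flat three-sided plate 65x65x15 mm, lying loose further left, near the front edge of the job; origin at the centre of its underside. Leave it alone.

How it is judged:
On the way, in this order (a step that is already met when the one before it is completed fails the run):
1. the tray cover lies flat on the tray while the lid is still open (value of joint tray_cover below 0.1 rad and value of joint toolbox_lid above 1 rad), for 0.2 s.
2. the lid is shut over the flat cover (value of joint toolbox_lid below 0.05 rad and value of joint tray_cover below 0.1 rad), for 0.2 s.
At the end, for the whole second after the job is handed in: the tray cover is flat (within 0.1 rad) and the lid shut (within 0.05 rad, about 8 mm at the front); the box stands at rest and upright within 30 mm of where it stood; the two nuts and the bolt lie in the tray; cup, spanner and magnet are within 30 mm of where they were (all of step 2 and linear speed of toolbox below 0.02 m/s and angle between toolbox's own z axis and vertical below 0.05 rad and distance of each of toolbox, steel_cup, spanner, magnet from where it was at the start of the episode below 0.03 m and x of nut_m12_1 in the frame of toolbox between -0.075 and 0.003 m and y of nut_m12_1 in the frame of toolbox between -0.15 and -0.032 m and z of nut_m12_1 in the frame of toolbox between 0.035 and 0.08 m and x of nut_m12_2 in the frame of toolbox between -0.075 and 0.003 m and y of nut_m12_2 in the frame of toolbox between -0.15 and -0.032 m and z of nut_m12_2 in the frame of toolbox between 0.035 and 0.08 m and x of bolt_m12_1 in the frame of toolbox between -0.075 and 0.003 m and y of bolt_m12_1 in the frame of toolbox between -0.15 and -0.032 m and z of bolt_m12_1 in the frame of toolbox between 0.035 and 0.08 m); the robot touches nothing.
It fails at once if the tool box is lifted or shifted (origin 15 mm up, or 30 mm from its place) (height (world z) of toolbox above 0.015 m or distance of toolbox from where it was at the start of the episode above 0.03 m).
It fails at once if a nut or the bolt is taken out of the tray (height (world z) of any of nut_m12_1, nut_m12_2, bolt_m12_1 above 0.11 m).
It fails at once if the cup, the spanner or the magnet is moved more than 30 mm (distance of any of steel_cup, spanner, magnet from where it was at the start of the episode above 0.03 m).
It also fails if it takes over 54 s, if anything falls off the work surface, if the arm or the gripper's body presses on something with over 40 N, if the wrist force passes 120 N, or if a joint passes its speed limit or range.

ROBOT

A 6-joint arm with a two-finger parallel gripper is mounted at the origin on a cart in front of the work surface, level with it; the furniture and walls round the work are solid. World frame = base frame: x ahead of the robot, y to its left, z up, the work surface at z = 0. Lengths are in m, angles in rad, forces in N, time in s.
With the tool pointing down it reaches from about 0.325 to 0.75 m from the base axis. Payload 7.6 kg.
Tool frame: the origin (TCP) lies on the centre line of the jaws, within the pads' length; the fingertips stand 19 mm ahead of it and the grasp point (between the pads) is the TCP; z points along the fingers, y is the line along which they close (so a half turn about z gives the same grasp; the last joint's range is limited). The gripper opens to 85 mm and grips with 20 to 120 N. Pads are 22 mm wide; open, the fingers measure 114 mm over their backs; the gripper's body (76 mm by 85 mm) begins 54 mm behind the grasp point. The pads swing forward as they close: fully open they stand 13 mm farther back than shut.
Start: joints at [-1.249, 0.052, 1.401, -0, 1.689, -0.07], TCP at [0.2, -0.485, 0.25] pointing down, gripper open.
Joint ranges: [-2.9, 2.9], [-0.91, 2.17], [0.12, 2.37], [-1.06, 4.2], [0.26, 2.73], [-2.93, 2.93]. Speed limits (rad/s): [2.57, 2.57, 3.01, 3.14, 3.14, 3.14].

INTERFACE

Orientations are given as [roll, pitch, yaw] about the fixed x, y, z axes, in that order (R = Rz(yaw) Ry(pitch) Rx(roll)).
In Python, from bench import manip, solver, read_camera, readout gives the robot as it stands. Calls block until the motion is done:
- manip.goto(position, orientation): joint-space move of the TCP to a pose.
- manip.move_linear(position, rotation=None, max_speed=0.15): straight line of the TCP; rotation=None keeps the orientation; max_speed is the mean speed in m/s.
- manip.move_joints(angles): joint-space move.
- manip.grip(opening, force=None): opening from 0.0 (shut) to 1.0 (fully open); force is the grip in N (None keeps the last); returns when the fingers have stopped.
- manip.hold(seconds).
- solver.solve_ik(position, orientation): joint angles nearest the present ones, or None.
- read_camera(name): name is "side" or "top" or "wrist"; returns a dict with "img" (400x640x3 uint8, red, green, blue), "fx", "fy", "cx", "cy" (pixels), "cam_to_world" (4x4, takes a point from camera to world coordinates). Camera axes: x right, y down, z forward; pixel columns grow to the right and rows downward; lengths in m; the calibration is good to about 2 mm. The wrist camera is an equidistant fisheye: a pixel r from the principal point sees the ray r / f radians off the axis. A picture is of the moment at which its call begins. There is no depth.
A pose or a line that the arm cannot do raises manip.Unreachable and nothing moves.
- manip.finish_job(): hands the job in; it is judged then, once.
Readings, each from a call of its own:
- readout.read_t(): time.
- readout.read_joint_pos(): joint angles.
- readout.read_joint_velocities(): joint speeds.
- readout.read_joint_torque(): joint torques, N m.
- readout.read_tcp_pos(): TCP position.
- readout.read_tool_rot(): TCP orientation.
- readout.read_ft_force(): force on the tool from outside, world axes, zero at the start.
- readout.read_wrist_torque(): the same for the moment, N m.
- readout.read_width(): opening from 0.0 (shut) to 1.0 (fully open).
- readout.read_finger_force(): force on a finger pad.
Only numpy, scipy, OpenCV 4.12 (cv2) and the standard library are available. Lean on these libraries where they do the work, as an engineer would, in place of code of your own. Each camera call takes 0.05 s, during which the arm holds its last target. There are 200 camera calls.

## Working session

There is one attempt and no reset: what is moved stays moved. The work goes in short steps, each a Python script; the robot and the scene stay as the last script left them, time stands still between calls to the robot, and variables do not carry over. Pictures are saved under pics/ and viewed, at most 10 in all, crops included, and the job is handed in when it is done.

```bash
mkdir -p pics; ls; python3 - <<'E'
from bench import read_camera,readout
import cv2,numpy as np
for n in ["top","side"]:
    c=read_camera(n); cv2.imwrite(f"pics/{n}0.png",c["img"][:,:,::-1]); print(n,c["fx"],c["fy"],c["cx"],c["cy"],np.round(c["cam_to_world"],3).tolist())
    np.savez(f"{n}.npz",**c)
E
```

```text
pics
top 398.6913433568404 398.6913433568404 322.1111652975507 194.35222432910285 [[0.0, -0.991, 0.137, 0.366], [-1.0, -0.002, -0.011, 0.051], [0.011, -0.137, -0.991, 1.012], [0.0, 0.0, 0.0, 1.0]]
side 394.34272331128324 394.34272331128324 318.4150160601327 196.53982062826182 [[0.998, -0.053, 0.045, 0.465], [-0.067, -0.603, 0.795, -0.726], [-0.015, -0.796, -0.605, 0.689], [0.0, 0.0, 0.0, 1.0]]
```

View pics/top0.png

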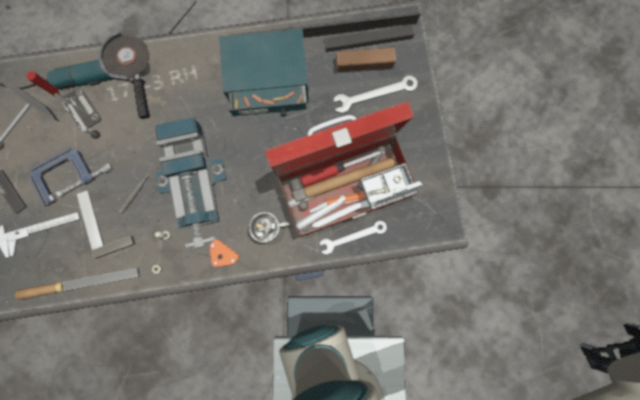

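View pics/side0.png

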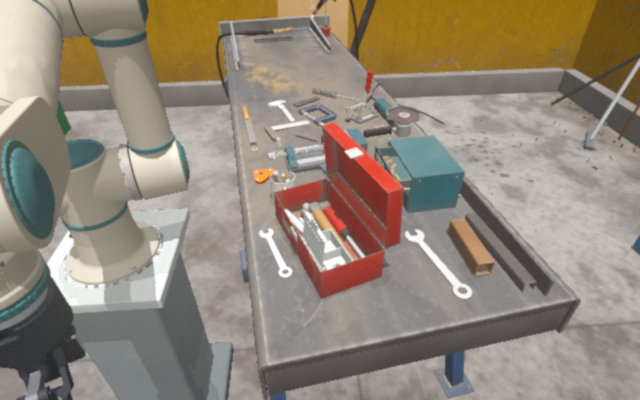

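The top view shows the box yawed, at about (345,170), with its lid standing behind and the cover at the front right (~(400,195)). The side view shows the box at about (330,240). I'll enlarge both.

```bash
python3 - <<'E'
import cv2,numpy as np
a=cv2.imread("pics/top0.png")[90:260,240:440]; b=cv2.imread("pics/side0.png")[115:300,250:420]
cv2.imwrite("pics/topc.png",cv2.resize(a,(800,600*680//680 if 0 else 600),interpolation=cv2.INTER_CUBIC)[:]) if 0 else cv2.imwrite("pics/topc.png",cv2.resize(a,None,fx=3.5,fy=3.5,interpolation=cv2.INTER_CUBIC))
cv2.imwrite("pics/sidec.png",cv2.resize(b,None,fx=3.2,fy=3.2,interpolation=cv2.INTER_CUBIC))
E
```

```text
(no output)
```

View pics/topc.png

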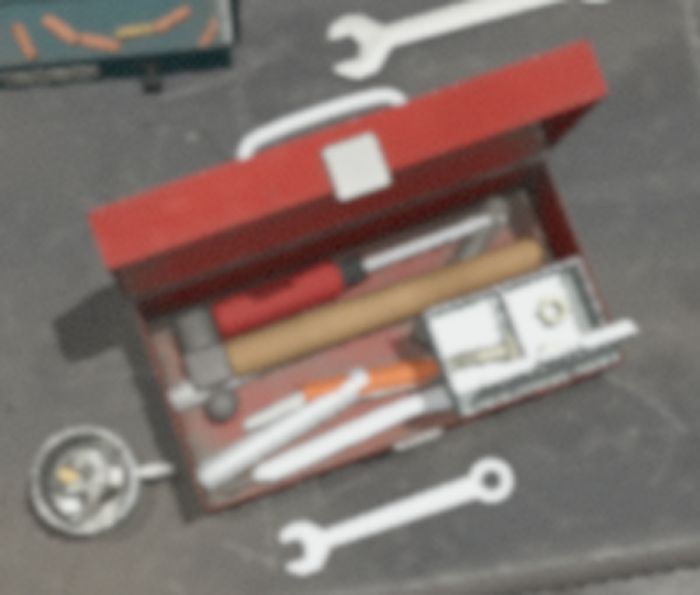

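View pics/sidec.png

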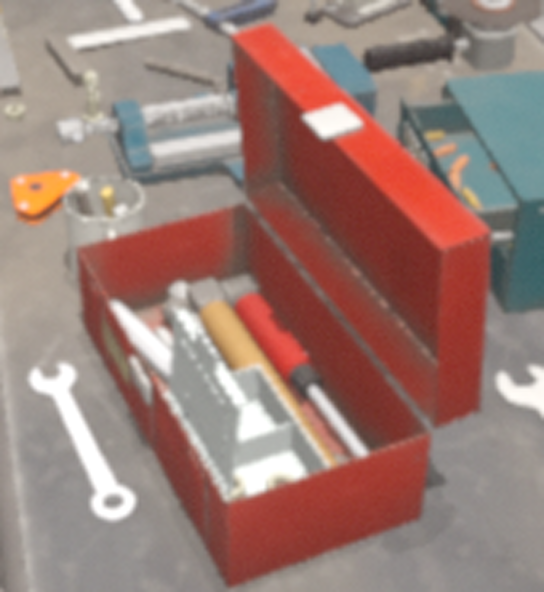

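The crops show the box and lid corners clearly, and the cover stands up with its right free corner at about (637,328) in the top crop and (240,405) in the side crop. Next I fit the box pose and both angles to these corners.

```bash
cat > fit.py <<'E'
import numpy as np
from scipy.optimize import least_squares
C={n:dict(np.load(n+".npz")) for n in("top","side")}
def body(x,y,z):return lambda p:np.array([x,y,z])/1e3
def lid(r,o,y):return lambda p:np.array([77.8-r*np.cos(p[3])+o*np.sin(p[3]),y,88+r*np.sin(p[3])+o*np.cos(p[3])])/1e3
def cov(r,y):return lambda p:np.array([-69.5+r*np.cos(p[4]),-91+y,82.5+r*np.sin(p[4])])/1e3
def W(p,q):
    c,s=np.cos(p[2]),np.sin(p[2]); return np.array([p[0]+c*q[0]-s*q[1],p[1]+s*q[0]+c*q[1],q[2]])
def proj(n,w):
    c=C[n];T=np.linalg.inv(c["cam_to_world"]);v=T[:3,:3]@w+T[:3,3]
    return np.array([c["fx"]*v[0]/v[2]+c["cx"],c["fy"]*v[1]/v[2]+c["cy"]])
t=lambda u,v:("top",240+u/3.5,90+v/3.5); s=lambda u,v:("side",250+u/3.2,115+v/3.2)
obs=[(lid(154,-2,152),t(115,268)),(lid(154,33,152),t(90,213)),(lid(154,33,-152),t(585,42)),(lid(154,-2,-152),t(607,92)),
(body(-76,-150,0),s(228,585)),(body(-76,-150,85),s(228,497)),(body(76,-150,85),s(430,432)),(body(76,-150,0),s(422,514)),
(body(-76,150,85),s(80,250)),(body(76,150,85),s(245,203)),(lid(154,-2,152),s(235,38)),(lid(154,33,152),s(275,25)),
(lid(154,33,-152),s(490,232)),(lid(154,-2,-152),s(440,250)),(cov(74,-53),s(240,405)),(cov(74,53),s(172,312)),(cov(74,-53),t(637,328))]
f=lambda p:np.concatenate([proj(o[0],W(p,g(p)))-o[1:] for g,o in obs])
r=least_squares(f,[.5,0,.2,1.6,1.6],loss="soft_l1")
if __name__=="__main__":
    print(r.x.round(4));print(f(r.x).reshape(-1,2).round(1).tolist())
    np.save("pose.npy",r.x)
E
python3 fit.py
```

```text
[ 0.5186 -0.0185  0.3437  1.4868  1.4952]
[[-3.0, 0.3], [-1.7, -0.6], [0.2, -1.0], [-0.1, 1.0], [-0.0, 1.3], [-0.5, 2.0], [1.4, 0.1], [0.6, 1.2], [-1.2, -1.2], [0.8, -0.5], [-1.3, -0.7], [-0.9, -0.5], [0.4, 0.4], [0.1, 0.6], [-0.2, 1.5], [0.6, -1.1], [-0.1, 0.3]]
```

```bash
cat > h.py <<'E'
import numpy as np
from bench import manip,solver,read_camera,readout
from fit import W
P=np.load("pose.npy"); ORI=[np.pi,0,P[2]]; TIP=.019
def world(x,y,ztip): # box mm, tip height mm
    w=W(P,np.array([x,y,ztip])/1e3); w[2]+=TIP; return w.tolist()
def cover(a,r=55,hw=11,y=-91):
    return world(-69.5+r*np.cos(a)-np.sin(a)-hw,y,82.5+r*np.sin(a)+np.cos(a))
def lid(b,r=145,hw=11,y=0):
    return world(77.8-r*np.cos(b)+33*np.sin(b)+hw,y,88+r*np.sin(b)+33*np.cos(b))
def F(): return np.array(readout.read_ft_force())
def shot(n,name,box=None,f=1):
    import cv2
    im=read_camera(n)["img"][:,:,::-1]
    if box: im=im[box[1]:box[3],box[0]:box[2]]
    cv2.imwrite("pics/"+name,cv2.resize(im,None,fx=f,fy=f,interpolation=cv2.INTER_CUBIC))
E
python3 - <<'E'
from h import *
manip.grip(0.0)
manip.goto(world(-135,-91,210),ORI)
manip.move_linear(world(-115,-91,125))
print(readout.read_t(),F(),readout.read_tcp_pos(),readout.read_width())
# feel for the cover
for a in np.arange(1.75,1.0,-.1):
    manip.move_linear(cover(a),max_speed=.08); print(round(a,2),F().round(1),round(readout.read_t(),1))
shot("side","s1.png",(230,95,430,285),3)
E
```

```text
3.0917 [0.48023226 0.34475403 0.14314748] [ 0.44128045 -0.1433798   0.14483855] -0.001439377270399833
1.75 [ 0.1 -1.4 -0.4] 3.6
1.65 [0.4 0.3 0.1] 3.8
1.55 [-0.2  0.7 -0.8] 4.1
1.45 [ 0.9 -0.   0.9] 4.3
1.35 [ 0.5 -0.2  0.2] 4.6
1.25 [-0.1 -0.4  0.1] 4.8
1.15 [-1.2 -0.5  0.2] 5.1
1.05 [-0.1  1.1  0.1] 5.3
```

View pics/s1.png

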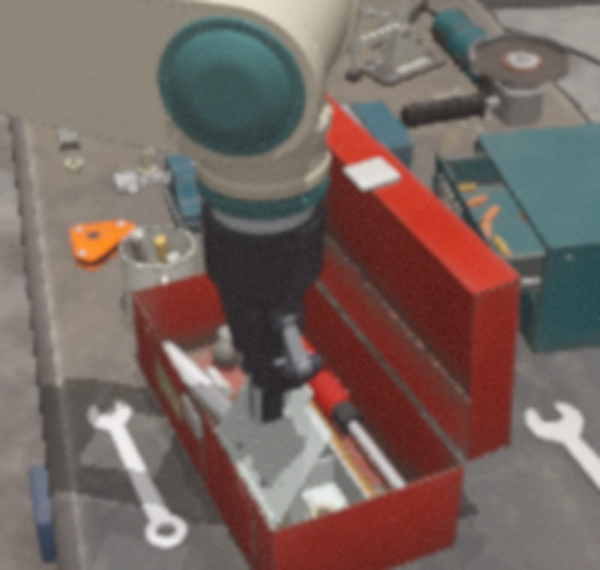

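The finger is on the cover's upper face and the cover has tilted to about 1 rad. The box and spanner look unmoved, so I carry on down.

```bash
python3 - <<'E'
from h import *
for a in np.arange(.95,-.11,-.05):
    manip.move_linear(cover(a),max_speed=.06); f=F()
    if a<.3: print(round(a,2),f.round(1),round(readout.read_t(),1))
    if f[2]>8: break
p=np.array(readout.read_tcp_pos()); print(p)
manip.move_linear((p+[0,0,.06]).tolist())
manip.move_linear(world(-130,-91,230),max_speed=.2)
shot("side","s2.png",(230,95,430,285),3)
print(readout.read_t())
E
```

```text
0.3 [-1.2  0.1  0.4] 8.9
0.25 [-0.4  0.6 -0.6] 9.1
0.2 [ 0.2 -0.2 -0.6] 9.4
0.15 [-0.4  0.6 -0.6] 9.6
0.1 [ 1.   0.2 -0.2] 9.9
0.05 [ 1.4  0.6 -0.1] 10.1
-0.0 [-0.2 -0.2  2.8] 10.4
-0.05 [-8.9  1.7 19. ] 10.6
[ 0.52560022 -0.11292664  0.1025486 ]
12.0667
```

View pics/s2.png

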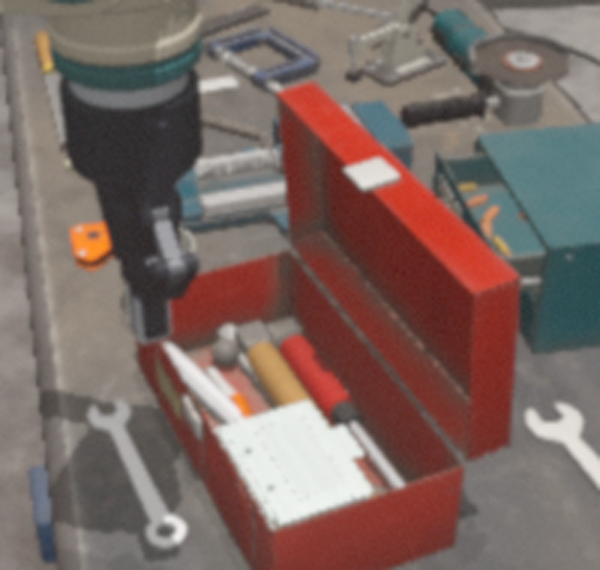

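The cover lies flat on the tray, with firm contact at the expected height, and the lid is still open. Next is the lid, pushed from behind.

```bash
python3 - <<'E'
from h import *
manip.move_linear(world(-100,0,290),max_speed=.25)
manip.move_linear(world(145,0,290),max_speed=.25)
manip.move_linear(world(145,0,225),max_speed=.2); print(readout.read_t(),F().round(1))
for b in np.arange(1.65,.99,-.05):
    manip.move_linear(lid(b),max_speed=.08); f=F(); print(round(b,2),f.round(1))
    if np.linalg.norm(f)>20: break
print(readout.read_t())
shot("side","s3.png",(230,95,430,285),3)
E
```

```text
14.275 [-0.4  0.4 -0. ]
1.65 [ 0.3 -0.1  0.5]
1.6 [ 0.   0.2 -0.6]
1.55 [-0.8  0.3  0.9]
1.5 [ 0.  -0.1  0.7]
1.45 [-0.2  0.1  0. ]
1.4 [ 1.1  1.3 -0.1]
1.35 [ 0.5 -0.1  0.5]
1.3 [ 0.1 -0.5  1.4]
1.25 [ 0.4 -0.3 -1.4]
1.2 [-0.5 -0.3  0.6]
1.15 [-0.2  0.2  0.9]
1.1 [-0.4 -0.2 -0. ]
1.05 [-0.1 -0.3 -0.5]
1.0 [-0.1 -0.1  0.3]
17.8333
```

View pics/s3.png

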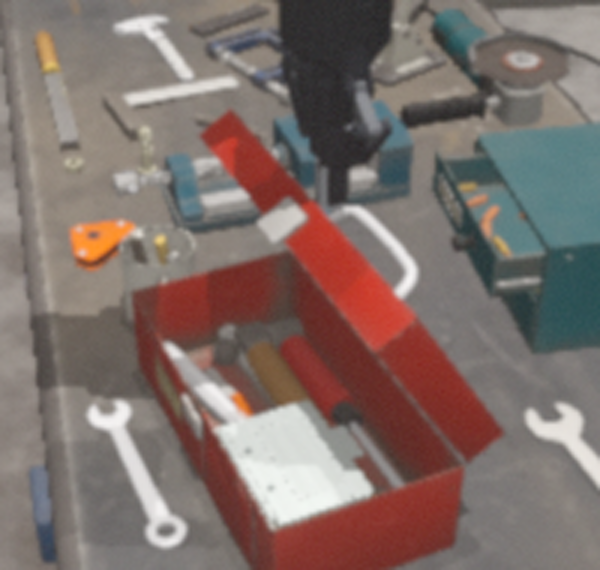

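The lid is following at about 1.0 rad, the box has not shifted, and the cover is still flat. I continue to shut.

```bash
python3 - <<'E'
from h import *
for b in np.arange(.95,-.06,-.05 ):
    manip.move_linear(lid(b),max_speed=.08); f=F()
    if b<.25: print(round(b,2),f.round(1))
    if f[2]>25: break
manip.hold(.3); p=np.array(readout.read_tcp_pos()); print(p,F().round(1))
manip.move_linear((p+[0,0,.1]).tolist(),max_speed=.1)
manip.move_linear(world(-150,0,260),max_speed=.2)
print(readout.read_t(),F().round(1))
shot("side","s4.png",(230,95,430,285),3)
E
```

```text
0.25 [ 0.2 -0.   0.8]
0.2 [ 1.   0.5 -0.5]
0.15 [ 0.4 -0.8  0.2]
0.1 [-0.2  0.3  0.4]
0.05 [-1.5  0.2 -0.1]
-0.0 [ 0.8 -0.2  3.3]
-0.05 [-17.8   4.8  44.9]
[ 0.46612687 -0.0377023   0.13989824] [-17.1   3.9  44.3]
25.3167 [0.1 0.6 0.1]
```

View pics/s4.png

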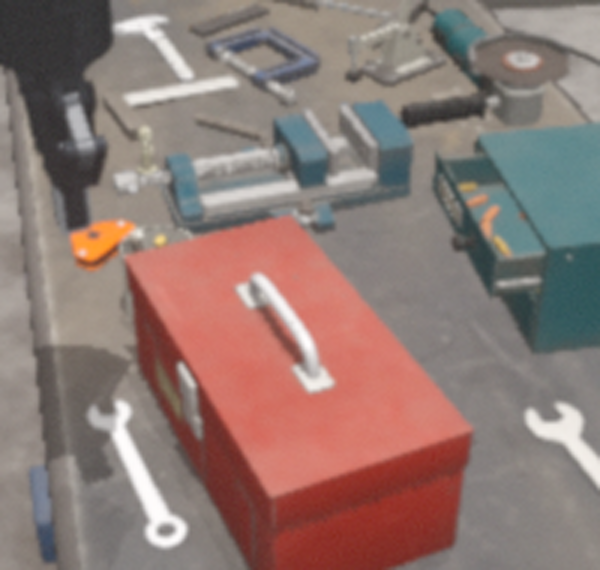

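The lid is fully shut: it stopped hard at the 121 mm height. The box, spanner and magnet sit where they were, so I hand in.

```bash
python3 -c "
from bench import manip
print(manip.finish_job())"
```

```text
the job is handed in; nothing more can be done
None
```

The job is handed in at about 25 s of the 54 s allowed: the cover was pushed flat first, then the lid pressed fully shut, and in the last picture the box and spanner had not moved and the magnet and cup looked in place; the nuts and bolt were last seen in the tray in the starting pictures, and the hand-in returned no verdict.

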